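# Thread the stirrer shaft through the two bushings of the bearing stand and hold it there

## Robot

A 6-joint arm with a two-finger parallel gripper is mounted at the origin on the work surface. World frame = base frame: x ahead of the robot, y to its left, z up, the work surface at z = 0. Lengths are in m, angles in rad, forces in N, time in s.
With the tool pointing down it reaches from about 0.425 to 0.95 m from the base axis. Payload 3.5 kg.
Tool frame: the origin (TCP) lies between the finger pads; the fingertips stand 25 mm ahead of it and the grasp point (between the pads) lies 6 mm ahead of it (ctrl.finger_overhang is the distance from the TCP to the fingertips, in m); x points along the fingers, y is the direction in which the jaws open and shut, and the axes are right-handed (so a half turn about x gives the same grasp; the last joint's range is limited). The gripper opens to 85 mm and grips with 20 to 120 N. Pads are 22 mm wide; open, the fingers measure 114 mm over their backs; the gripper's body (76 mm by 85 mm) begins 54 mm behind the grasp point. The pads swing forward as they close: fully open they stand 13 mm farther back than shut.
Start: joints at [1.065, 0.286, 1.577, -0, 1.279, -0.15], TCP at [0.235, 0.633, 0.256] pointing down, gripper open.
Joint ranges: [-2.77, 2.77], [-0.9, 2.22], [0.21, 2.48], [-1.53, 4.67], [0.24, 2.81], [-2.84, 2.84]. Speed limits (rad/s): [2.79, 2.79, 3.14, 3.14, 3.14, 3.14].

## Interface

Orientations are given as a unit quaternion [x, y, z, w].
In Python, from plant import ctrl gives the robot as it stands.
- The arm moves only by the tool play_rows, never from a script. Its argument "targets" is a list of rows, each an object with "delta_pos": the shift along the world's x, y, z normalised to -1 to 1, where 1 is 1000 mm, a list of three; "delta_rot": the turn, a rotation vector about the world's x, y, z normalised to -1 to 1, where 1 is pi rad, a list of three; "claw": the finger opening in mm, from 0 to 85.4. In form: [{"delta_pos": [tx, ty, tz], "delta_rot": [wx, wy, wz], "claw": claw}, ...]. A call has 1 to 20 rows; each row is the pose to reach, as a shift and turn from the pose measured when the call began, turning the shorter way round; what a row does not reach only later rows make up. A row lasts 1/12 s, in which the tool goes at most 41.7 mm and 7.16 degrees, less where a joint would pass 70% of its speed; a pose out of reach is approached as far as the arm can. A call with a number of a shift or a turn outside -1 to 1 is refused whole. A call with a gripper value outside its range is refused whole. The fingers move at their own pace and stop on an object; "newtons" is the grip in N (left out, the last holds). Time passes only in rows, so rows that repeat a pose let the fingers close. It gives the time, the measured TCP pose, the force and the opening at its end, in the units of the state.
- ctrl.get_state(): the state, without advancing time (a new reading comes with each control period).
- ctrl.read_camera(name): name is "scene" or "top"; returns the picture (480x640x3 uint8, blue, green, red); there is no depth.
- ctrl.calibration(name): a dict with "fx", "fy", "cx", "cy" (pixels), "k1" (the pictures are not rectified: a ray, as slopes to the right and down, at radius r is drawn at 1 + k1 r^2 times it, then the intrinsics apply), "camera_from_world" (4x4, takes a point from world to camera coordinates). Camera axes: x right, y down, z forward; pixel columns grow to the right and rows downward; lengths in m; the calibration is good to about 2 mm. A picture is of the moment at which its call begins. calibration takes no time and is no camera call.
- ctrl.sign_off(): hands the job in, once; it reports no verdict.
The state is a dict: "time": time; "qpos": joint angles; "dq": joint speeds; "joint_efforts": joint torques, N m; "eef_pos": TCP position; "tcp_rot": TCP orientation; "contact_force": force on the tool from outside, world axes, zero at the start; "wrist_torque": the same for the moment, N m; "opening": opening from 0.0 (shut) to 1.0 (fully open).
Only numpy, scipy, OpenCV 4.12 (cv2) and the standard library are available. Lean on these libraries where they do the work, as an engineer would, in place of code of your own. Each camera call takes 0.05 s, during which the arm holds its last target. There are 200 camera calls.

## Task

On the lab bench, turn the hex nut on top of the bearing stand counter-clockwise so that its tongue swings well away from the mouth of the upper bushing. Then take the long, slim stirrer shaft out of the holder block and, from above, thread it through the upper and then the lower bushing, and finish while still holding it upright by its hub, its lower end about midway between the lower bushing and the stand's base plate, touching neither base nor table. Leave the short and the thick shaft in the holder and the other things on the bench where they are.

Things in the scene. Friction and masses are not known exactly. Their poses are not given: they have to be found in the camera images.
- stand: Fixed bearing stand. Origin on the table, on the vertical axis of its two brass bushings, one above the other; z up, yaw varies. Base plate 165 x 100 mm, top at z = 10 mm. Column 22 x 30 mm, 136 mm high, centred at x = +98 mm; two arms 22 mm wide run from it to the bushings (24 mm outside, 33 mm at the mouth).
- upper_mouth (a point): Centre of the upper bushing's mouth, 122 mm above the table. The bushing is 20 mm high; bore 13 mm, flaring to about 22 mm at the mouth
- lower_mouth (a point): Centre of the lower bushing's mouth, 68 mm above the table, on the same axis; same bore and height, so its underside is 48 mm above the table
- keeper (a joint): Turn of the captive hex nut with its tongue about the nut's vertical axis, rad: 0 = tongue along the stand's -x, right over the bore; grows counter-clockwise seen from above, up to a stop at 1.45. From 0.95 on the tongue is well clear. Starts at 0 to 0.25. Friction 0.06 N m; stays where left.
- nut_mid (a point): Middle of the steel hex nut (24 mm across flats, 129 to 154 mm above the table), on its turning axis, 42 mm from the bore axis towards the column. Axes turn with it: tongue along its -x (20 mm wide, 64 mm long, 125 to 129 mm above the table, just over the bushing's mouth); one pair of flats faces +y and -y.
- holder: Fixed white block, 60 (x) x 190 (y) x 52 mm high, origin under its centre on the table, yaw varies; three holes 11.5 mm wide, 45 mm deep, at y = -70, 0 and +70 mm of its frame, a shaft upright in each, in any order
- shaft: The stirrer shaft to use: aluminium, 180 mm long, 10 mm diameter, with a square hub 18 x 18 mm over its top 34 mm, its flats facing the shaft's x and y; the bottom 9 mm tapers to 7 mm. About 0.09 kg. Origin at the centre of its lower end, z along it to the hub. It stands in the holder, axes parallel to the holder's, lower end 7 mm above the table, top at 187 mm.
- shaft_tip (a point): Centre of the shaft's lower end
- shaft_hub (a point): Middle of the shaft's hub, 163 mm above the lower end: the place to grip
- short_shaft: Like the stirrer shaft but only 120 mm long: too short. Origin at its lower end. Stays in the holder
- thick_shaft: 180 mm long like the stirrer shaft but 15 mm thick from 55 mm above its lower end: does not fit the bushings. Origin at its lower end. Stays in the holder
- amber_bottle: Bystander: brown glass bottle, 76 mm diameter, 150 mm high, origin under its centre
- beaker: Bystander: glass beaker, 70 mm diameter, 90 mm high, origin under its centre
- mortar: Bystander: white bowl, 80 mm diameter, 45 mm high, origin under its centre
- watch_glass: Bystander: flat glass dish, 84 mm diameter, 12 mm high, origin under its centre
- wash_bottle: Bystander: white bottle with blue cap, 66 mm diameter, 140 mm high, origin under its centre
- spatula: Bystander: spatula lying flat, 180 mm long
- marker: Bystander: marker pen lying flat, 130 mm long, 13 mm thick
Not all that is in view belongs to the job. What is shaped like the shaft but purple is not meant.

How it is judged:
On the way, in this order (a step that is already met when the one before it is completed fails the run):
1. the nut is turned until the tongue is well clear of the upper mouth, the shaft still in the holder (value of joint keeper above 0.9 rad and distance of shaft_tip from where it was at the start of the episode below 0.03 m), for 0.1 s.
2. the shaft's lower end has entered the upper bushing from above (z of shaft_tip in the frame of stand between 0.072 and 0.113 m and horizontal distance between shaft_tip and upper_mouth below 0.008 m and angle between the z axis of shaft and the z axis of stand, either way round below 0.15 rad), for 0.05 s.
At the end, for the whole second after the job is handed in: The shaft is upright (0.08 rad) through both bushings, held still by the fingers (over 2 N), its lower end 15 to 42 mm above the table within 8 mm of the bore axis, hub within 12 mm of it; keeper open (over 0.8 rad); the two other shafts in the holder (moved under 20 mm) (z of shaft_tip in the frame of stand between 0.015 and 0.042 m and horizontal distance between shaft_tip and lower_mouth below 0.008 m and horizontal distance between shaft_hub and upper_mouth below 0.012 m and angle between the z axis of shaft and the z axis of stand, either way round below 0.08 rad and angle between shaft's own z axis and vertical below 0.1 rad and contact force between the fingers and shaft above 2 N and linear speed of shaft below 0.03 m/s and value of joint keeper above 0.8 rad and distance of each of short_shaft, thick_shaft from where it was at the start of the episode below 0.02 m); the arm keeps its last pose, push and grip.
It fails at once if a bystander is shoved or knocked over (moved more than 40 mm) (distance of any of amber_bottle, beaker, mortar, watch_glass, wash_bottle, spatula, marker from where it was at the start of the episode above 0.04 m).
It fails at once if the short or the thick shaft is pulled out of the holder (distance of any of short_shaft, thick_shaft from where it was at the start of the episode above 0.04 m).
It also fails if it takes over 69 s, if anything falls off the work surface, if the arm or the gripper's body presses on something with over 40 N, if the wrist force passes 120 N, or if a joint passes its speed limit or range.

## Working session

There is one attempt and no reset: what is moved stays moved. The work goes in short steps, Python scripts to look and compute and a tool call to move; the robot and the scene stay as the last step left them, time stands still between calls to the robot, and variables do not carry over. Pictures are saved under pics/ and viewed, about 8 in all and at most 12, crops included, and the job is handed in when it is done.

Besides the shell and the picture viewer there is one more tool, called after "Emit:" by a JSON object that holds its "fn" and its "kwargs". play_rows: Moves the arm, as the interface text tells. Its arguments: {"type":"object","properties":{"targets":{"type":"array"},"newtons":{"type":"number"}},"required":["targets"]}

```bash
mkdir -p pics; ls; cat > h.py <<'E'
import numpy as np, cv2
from plant import ctrl
def cal(n):
    c=ctrl.calibration(n); return c, np.array(c["camera_from_world"])
def ray(n,u,v):
    c,T=cal(n); x=(u-c["cx"])/c["fx"]; y=(v-c["cy"])/c["fy"]; rd=np.hypot(x,y); r=rd
    for _ in range(20): r=rd/(1+c["k1"]*r*r)
    s=r/rd if rd>0 else 1
    R,t=T[:3,:3],T[:3,3]; return -R.T@t, R.T@np.array([x*s,y*s,1])
def atz(n,u,v,z):
    o,d=ray(n,u,v); return o+d*(z-o[2])/d[2]
def proj(n,p):
    c,T=cal(n); q=T[:3,:3]@np.asarray(p,float)+T[:3,3]; x,y=q[0]/q[2],q[1]/q[2]; f=1+c["k1"]*(x*x+y*y)
    return np.array([c["fx"]*x*f+c["cx"],c["fy"]*y*f+c["cy"]])
def tri(u1,u2):
    (a,d),(b,e)=ray("top",*u1),ray("scene",*u2)
    s=np.linalg.lstsq(np.c_[d,-e],b-a,rcond=None)[0]; p,q=a+d*s[0],b+e*s[1]
    return (p+q)/2, np.linalg.norm(p-q)
E
python3 - <<'E'
from h import *
for n in("top","scene"):
    cv2.imwrite(f"pics/{n}0.png",ctrl.read_camera(n)); c,T=cal(n); print(n,c["fx"],c["k1"],(-T[:3,:3].T@T[:3,3]).round(3),T[2,:3].round(2))
s=ctrl.get_state();print(s)
E
```

```text
pics
top 443.94135472057513 -0.11363455625456573 [ 0.486 -0.002  1.2  ] [ 0.08  0.   -1.  ]
scene 434.1098046781178 -0.09333908571892208 [ 1.436 -0.192  0.776] [-0.79  0.18 -0.58]
{'time': 0.1, 'qpos': array([ 1.06501656e+00,  2.87096549e-01,  1.57805473e+00,  5.91593119e-06,
        1.27859831e+00, -1.50014745e-01]), 'dq': array([-0.00026389, -0.00115271, -0.00399447, -0.00187597,  0.00166421,
       -0.00125834]), 'joint_efforts': array([ 7.71551677e-04, -4.07289970e+01, -2.93702531e+01, -1.29740974e-04,
        3.40536208e-03, -1.63365854e-05]), 'eef_pos': array([0.23481866, 0.63225267, 0.2550594 ]), 'tcp_rot': array([ 0.12439885,  0.69619603, -0.12584148,  0.69570104]), 'contact_force': array([-0.31448666, -0.39781342, -0.35701058]), 'wrist_torque': array([-0.0105945 , -0.02149337,  0.00032686]), 'opening': 1.0004496586650893}
```

View pics/top0.png

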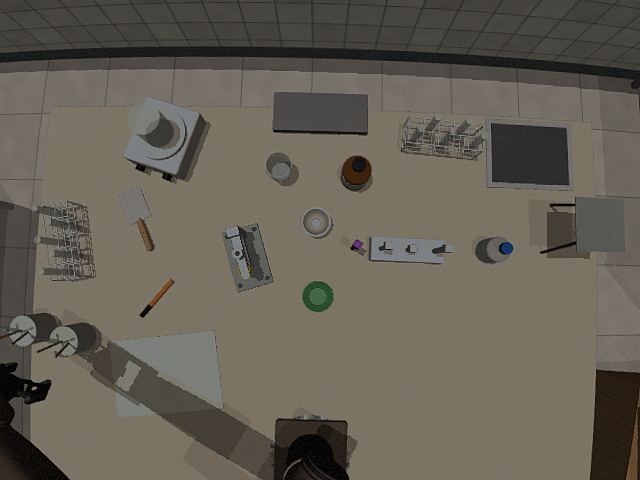

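View pics/scene0.png

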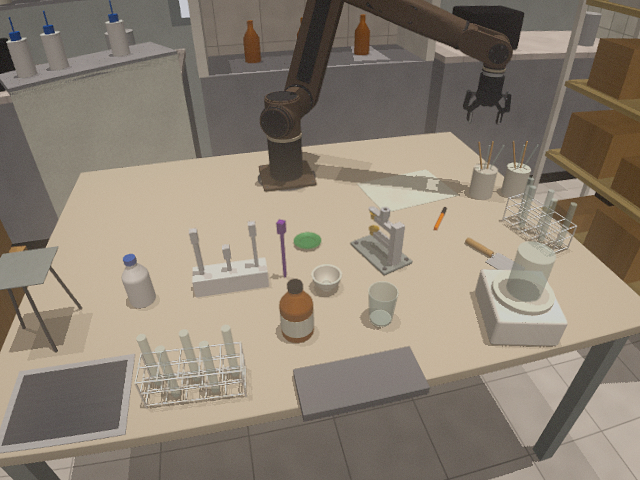

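The top view shows the stand at (247,257), the holder at (407,250), a purple decoy at (357,245), the mortar at (317,222) and the watch glass at (318,296). The candidates in the holder, in the scene view, are the shaft at (196,250), the short one at (227,257) and the one at (253,245). I'll enlarge them.

```bash
python3 - <<'E'
from h import *
t=cv2.imread("pics/top0.png");s=cv2.imread("pics/scene0.png")
R=lambda im,x,y,w,h,k:cv2.resize(im[y:y+h,x:x+w],None,fx=k,fy=k,interpolation=cv2.INTER_CUBIC)
a=np.hstack([R(t,215,212,66,90,6),R(t,362,212,66,90,6)])
cv2.imwrite("pics/c1.png",cv2.convertScaleAbs(np.vstack([R(t,215,217,100,80,4),]),alpha=1.3))
b=np.hstack([R(t,215,217,66,80,6),R(t,365,217,66,80,6)])
cv2.imwrite("pics/ctop.png",np.hstack([R(t,217,217,60,80,7),R(t,400,217,54,80,7)])[:, :798])
cv2.imwrite("pics/cscene.png",np.hstack([R(s,185,215,90,85,5),R(s,347,200,70,85,5)])[:, :800])
E
```

```text
(no output)
```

View pics/ctop.png

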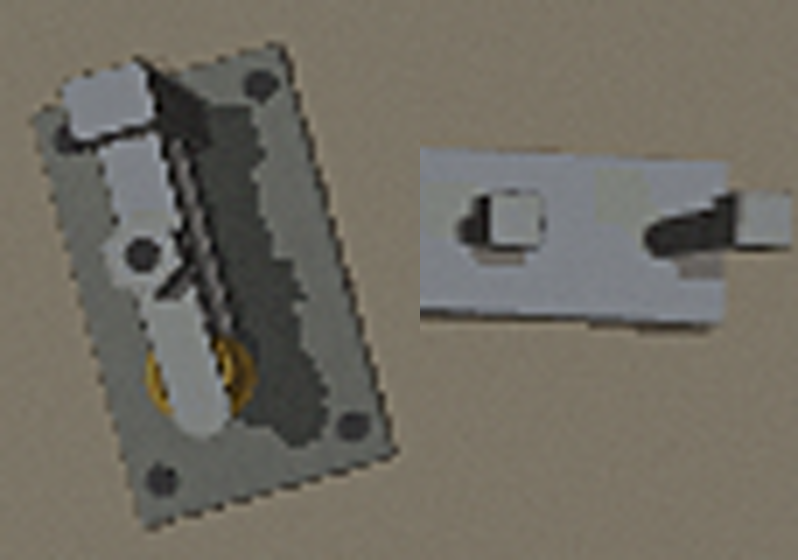

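View pics/cscene.png

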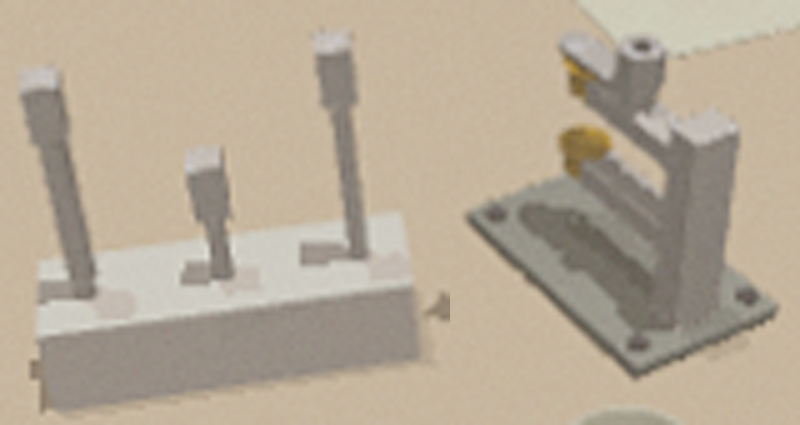

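The scene crop shows the right shaft at (253,245) is slim: about 20 px against a 38 px hub. The left one at (196,250) is thick, about 30 against 40, and the middle one at (227,257) is short. The right one fits, and it sits at about (388,245) in the top view. I'll confirm it in one crop and compute the poses.

```bash
cat > m.py <<'E'
from h import *
from scipy.optimize import least_squares
def fit(obs,x0):
    def r(p):
        c,s=np.cos(p[2]),np.sin(p[2]); o=[]
        for n,uv,(x,y,z) in obs: o+=list(proj(n,[p[0]+c*x-s*y,p[1]+s*x+c*y,z])-uv)
        return o
    f=least_squares(r,x0,loss="soft_l1"); print(f.x.round(4)); print(np.round(np.reshape(r(f.x),(-1,2)),1).tolist()); return f.x
E
python3 - <<'E'
from m import *
T=lambda x,y:(217+x/7,217+y/7); S=lambda x,y:(347+(x-450)/5,200+y/5)
c=[T(35,112),T(283,45),T(396,453),T(148,527)]; P=[atz("top",*q,0.010)[:2] for q in c]
print("base",np.round(P,3).tolist(),"centre",np.mean(P,0).round(4))
n=atz("top",*T(143,255),.154); k=atz("top",*T(110,103),.146); print("nut",n,"col",k)
yaw=np.arctan2(*(P[0]+P[1]-P[2]-P[3])[::-1])
d=lambda a:np.array([np.cos(a),np.sin(a)])
f=fit([("top",T(143,255),(.042,0,.154)),("top",T(110,103),(.098,0,.146)),("scene",S(642,45),(.042,0,.154)),("scene",S(704,127),(.098,0,.146)),("scene",S(585,143),(0,0,.068))],[*(n[:2]-.042*d(yaw)),yaw])
print("yaw base",yaw)
tip=atz("top",*T(203,400),.129)[:2]; nm=f[:2]+.042*d(f[2]); v=nm-tip; print("keeper",np.arctan2(v[1],v[0])-f[2],"nut",nm,np.linalg.norm(v))
t=cv2.imread("pics/top0.png"); s=cv2.imread("pics/scene0.png")
R=lambda im,x,y,w,h,k:cv2.resize(im[y:y+h,x:x+w],None,fx=k,fy=k,interpolation=cv2.INTER_CUBIC)
cv2.imwrite("pics/c5.png",np.hstack([R(t,345,230,55,45,9),R(s,235,215,30,45,9)]))
E
```

```text
base [[0.588, 0.254], [0.616, 0.159], [0.461, 0.109], [0.43, 0.204]] centre [0.5237 0.1813]
nut [0.52794044 0.18394713 0.154     ] col [0.57991938 0.19891975 0.146     ]
[0.4888 0.1737 0.2726]
[[-0.4, -0.5], [-0.4, -1.3], [-0.7, -0.1], [-0.6, -3.6], [-0.1, -1.1]]
yaw base 0.30761685299027974
keeper 0.10107470971433713 nut [0.52920033 0.18502598] 0.05332139863754837
```

View pics/c5.png

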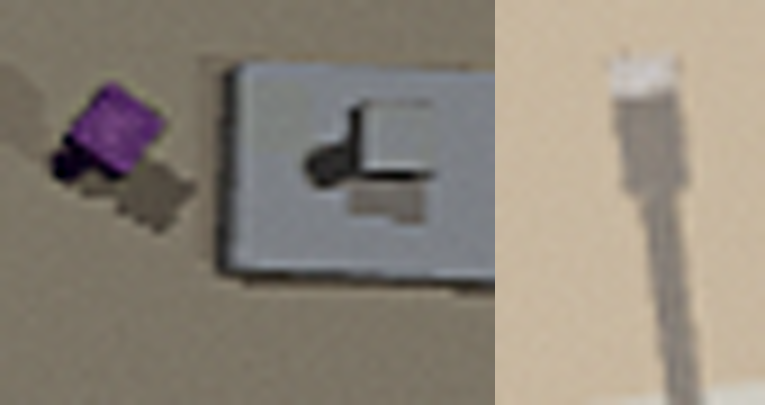

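The slim shaft next to the decoy is confirmed: its hub top is at about (389,245) in the top view and (251,223) in the scene. Now I'll refit, with the column top at 136 mm and the half-pixel crop offset included.

```bash
python3 - <<'E'
from m import *
def M(ox,oy,k,sx=0): return lambda x,y:(ox+(x-sx+.5)/k-.5,oy+(y+.5)/k-.5)
T=M(217,217,7);S=M(347,200,5,450);T2=M(400,217,7,420);S2=M(185,215,5);T5=M(345,230,9);S5=M(235,215,9,495)
d=lambda a:np.array([np.cos(a),np.sin(a)])
f=fit([("top",T(143,255),(.042,0,.154)),("top",T(110,103),(.098,0,.136)),("scene",S(642,45),(.042,0,.154)),("scene",S(704,127),(.098,0,.136)),("scene",S(585,143),(0,0,.068))],[.489,.174,.29])
nm=f[:2]+.042*d(f[2]); tip=atz("top",*T(203,400),.129)[:2]; v=nm-tip; print("nut",nm,"keeper",np.arctan2(v[1],v[0])-f[2])
print("base corners in stand frame",[(np.array([[np.cos(f[2]),np.sin(f[2])],[-np.sin(f[2]),np.cos(f[2])]])@(atz("top",*T(*q),.01)[:2]-f[:2])).round(4).tolist() for q in [(35,112),(283,45),(396,453),(148,527)]])
# order along holder +y assumed: slim +70, short 0, thick -70
h=fit([("top",T5(400,137),(0,.07,.187)),("scene",S5(643,75),(0,.07,.187)),("top",T2(518,218),(0,0,.127)),("top",T2(763,220),(0,-.07,.187)),
("scene",S2(204,160),(0,0,.127)),("scene",S2(41,80),(0,-.07,.187)),("top",T5(237,62),(.03,.095,.052)),("top",T5(233,268),(-.03,.095,.052)),("top",T2(727,162),(.03,-.095,.052))],[.5,-.2,0])
sh=h[:2]+.07*np.array([-np.sin(h[2]),np.cos(h[2])]); print("shaft",sh)
print("decoy top",atz("top",*T5(118,127),.19))
E
```

```text
[0.4889 0.1727 0.3038]
[[-0.1, -0.0], [-0.0, -0.3], [-0.2, 0.3], [0.0, -0.3], [-0.1, -0.6]]
nut [0.5290264  0.18525297] keeper 0.06284669208488791
base corners in stand frame [[0.12, 0.0488], [0.1189, -0.0508], [-0.0443, -0.0512], [-0.0459, 0.0479]]
[ 0.5549 -0.2382 -0.0191]
[[-0.2, -0.0], [-0.1, -0.4], [-0.3, -0.0], [0.2, -0.4], [-0.2, -0.6], [-0.6, -0.7], [0.2, -0.3], [-0.2, -0.1], [-0.3, -0.1]]
shaft [ 0.55626412 -0.16825585]
decoy top [ 0.5565902 -0.0963948  0.19     ]
```

The fits are good to under 0.7 px. Stand axis is (0.489, 0.173) with yaw 0.304, the nut is at (0.529, 0.185) with the keeper at about 0.06, and the shaft is at (0.556, -0.168). I'll go above the nut with the jaws along its y (jaw angle -1.21, a turn of -2.42 rad).

Emit:
{"fn": "play_rows", "kwargs": {"targets": [{"delta_pos": [0.294, -0.447, -0.045], "delta_rot": [0, 0, -0.77], "claw": 45}, {"delta_pos": [0.294, -0.447, -0.045], "delta_rot": [0, 0, -0.77], "claw": 45}, {"delta_pos": [0.294, -0.447, -0.045], "delta_rot": [0, 0, -0.77], "claw": 45}, {"delta_pos": [0.294, -0.447, -0.045], "delta_rot": [0, 0, -0.77], "claw": 45}, {"delta_pos": [0.294, -0.447, -0.045], "delta_rot": [0, 0, -0.77], "claw": 45}, {"delta_pos": [0.294, -0.447, -0.045], "delta_rot": [0, 0, -0.77], "claw": 45}, {"delta_pos": [0.294, -0.447, -0.045], "delta_rot": [0, 0, -0.77], "claw": 45}, {"delta_pos": [0.294, -0.447, -0.045], "delta_rot": [0, 0, -0.77], "claw": 45}, {"delta_pos": [0.294, -0.447, -0.045], "delta_rot": [0, 0, -0.77], "claw": 45}, {"delta_pos": [0.294, -0.447, -0.045], "delta_rot": [0, 0, -0.77], "claw": 45}, {"delta_pos": [0.294, -0.447, -0.045], "delta_rot": [0, 0, -0.77], "claw": 45}, {"delta_pos": [0.294, -0.447, -0.045], "delta_rot": [0, 0, -0.77], "claw": 45}, {"delta_pos": [0.294, -0.447, -0.045], "delta_rot": [0, 0, -0.77], "claw": 45}, {"delta_pos": [0.294, -0.447, -0.045], "delta_rot": [0, 0, -0.77], "claw": 45}, {"delta_pos": [0.294, -0.447, -0.045], "delta_rot": [0, 0, -0.77], "claw": 45}, {"delta_pos": [0.294, -0.447, -0.045], "delta_rot": [0, 0, -0.77], "claw": 45}, {"delta_pos": [0.294, -0.447, -0.045], "delta_rot": [0, 0, -0.77], "claw": 45}, {"delta_pos": [0.294, -0.447, -0.045], "delta_rot": [0, 0, -0.77], "claw": 45}, {"delta_pos": [0.294, -0.447, -0.045], "delta_rot": [0, 0, -0.77], "claw": 45}, {"delta_pos": [0.294, -0.447, -0.045], "delta_rot": [0, 0, -0.77], "claw": 45}], "newtons": 40}}

```text
time: 1.77
eef_pos: [0.5285, 0.1851, 0.2094]
tcp_rot: [-0.695, -0.128, 0.696, -0.126]
contact_force: [0.0, 0.5, -0.2]
opening: 0.53
```

```bash
cat > st.py <<'E'
from h import *
from scipy.spatial.transform import Rotation as R
s=ctrl.get_state(); M=R.from_quat(s["tcp_rot"]).as_matrix()
print("t",round(s["time"],2),"pos",s["eef_pos"].round(4),"jaw",round(float(np.arctan2(M[1,1],M[0,1])),3),"toolx",M[:,0].round(4),"F",s["contact_force"].round(2),"M",s["wrist_torque"].round(2),"open",round(s["opening"]*85.4,1),"q",s["qpos"].round(2),ctrl.finger_overhang)
E
python3 st.py
```

```text
t 1.77 pos [0.5285 0.1851 0.2094] jaw -1.209 toolx [-0.0016  0.0019 -1.    ] F [ 0.03  0.52 -0.16] M [ 0.02  0.02 -0.03] open 45.3 q [0.15 0.08 1.9  0.   1.16 1.36] 0.025
```

Emit:
{"fn": "play_rows", "kwargs": {"targets": [{"delta_pos": [0.0005, 0, -0.02], "delta_rot": [0, 0, 0], "claw": 45}, {"delta_pos": [0.0005, 0, -0.04], "delta_rot": [0, 0, 0], "claw": 45}, {"delta_pos": [0.0005, 0, -0.052], "delta_rot": [0, 0, 0], "claw": 45}, {"delta_pos": [0.0005, 0, -0.052], "delta_rot": [0, 0, 0], "claw": 45}, {"delta_pos": [0.0005, 0, -0.052], "delta_rot": [0, 0, 0], "claw": 15}, {"delta_pos": [0.0005, 0, -0.052], "delta_rot": [0, 0, 0], "claw": 15}, {"delta_pos": [0.0005, 0, -0.052], "delta_rot": [0, 0, 0], "claw": 15}, {"delta_pos": [0.0005, 0, -0.052], "delta_rot": [0, 0, 0], "claw": 15}, {"delta_pos": [0.0005, 0, -0.052], "delta_rot": [0, 0, 0], "claw": 15}, {"delta_pos": [0.0005, 0, -0.052], "delta_rot": [0, 0, 0], "claw": 15}, {"delta_pos": [0.0005, 0, -0.052], "delta_rot": [0, 0, 0], "claw": 15}, {"delta_pos": [0.0005, 0, -0.052], "delta_rot": [0, 0, 0], "claw": 15}], "newtons": 40}}

```text
time: 2.77
eef_pos: [0.5284, 0.1867, 0.158]
tcp_rot: [-0.695, -0.129, 0.696, -0.125]
contact_force: [-0.8, 5.2, -2.5]
opening: 0.268
```

```bash
python3 st.py
```

```text
t 2.77 pos [0.5284 0.1867 0.158 ] jaw -1.21 toolx [-0.0025  0.0053 -1.    ] F [-0.77  5.23 -2.5 ] M [ 0.65  0.26 -0.03] open 22.9 q [0.16 0.14 1.94 0.01 1.06 1.36] 0.025
```

Gripped at 22.9 mm with 5 N of side force, so the nut is about 2 mm further in +y. Now turning by +1.22 rad.

Emit:
{"fn": "play_rows", "kwargs": {"targets": [{"delta_pos": [0, 0.001, 0], "delta_rot": [0, 0, 0.03], "claw": 15}, {"delta_pos": [0, 0.001, 0], "delta_rot": [0, 0, 0.06], "claw": 15}, {"delta_pos": [0, 0.001, 0], "delta_rot": [0, 0, 0.09], "claw": 15}, {"delta_pos": [0, 0.001, 0], "delta_rot": [0, 0, 0.12], "claw": 15}, {"delta_pos": [0, 0.001, 0], "delta_rot": [0, 0, 0.15], "claw": 15}, {"delta_pos": [0, 0.001, 0], "delta_rot": [0, 0, 0.18], "claw": 15}, {"delta_pos": [0, 0.001, 0], "delta_rot": [0, 0, 0.21], "claw": 15}, {"delta_pos": [0, 0.001, 0], "delta_rot": [0, 0, 0.24], "claw": 15}, {"delta_pos": [0, 0.001, 0], "delta_rot": [0, 0, 0.27], "claw": 15}, {"delta_pos": [0, 0.001, 0], "delta_rot": [0, 0, 0.3], "claw": 15}, {"delta_pos": [0, 0.001, 0], "delta_rot": [0, 0, 0.33], "claw": 15}, {"delta_pos": [0, 0.001, 0], "delta_rot": [0, 0, 0.36], "claw": 15}, {"delta_pos": [0, 0.001, 0], "delta_rot": [0, 0, 0.39], "claw": 15}, {"delta_pos": [0, 0.001, 0], "delta_rot": [0, 0, 0.39], "claw": 15}, {"delta_pos": [0, 0.001, 0], "delta_rot": [0, 0, 0.39], "claw": 15}]}}

```text
time: 4.02
eef_pos: [0.5292, 0.1866, 0.1581]
tcp_rot: [0.495, 0.504, -0.498, 0.503]
contact_force: [3.5, -3.9, -6.8]
opening: 0.27
```

```bash
python3 st.py
```

```text
t 4.02 pos [0.5292 0.1866 0.1581] jaw 0.014 toolx [-0.0034 -0.0031 -1.    ] F [ 3.49 -3.92 -6.8 ] M [-0.68 -0.71  0.02] open 23.1 q [ 0.16  0.14  1.94 -0.    1.07  0.15] 0.025
```

Emit:
{"fn": "play_rows", "kwargs": {"targets": [{"delta_pos": [0, 0, 0], "delta_rot": [0, 0, 0], "claw": 42}, {"delta_pos": [0, 0, 0], "delta_rot": [0, 0, 0], "claw": 42}, {"delta_pos": [0, 0, 0], "delta_rot": [0, 0, 0], "claw": 42}, {"delta_pos": [0, 0, 0], "delta_rot": [0, 0, 0], "claw": 42}, {"delta_pos": [0, 0, 0.02], "delta_rot": [0, 0, 0], "claw": 42}, {"delta_pos": [0, 0, 0.06], "delta_rot": [0, 0, 0], "claw": 42}, {"delta_pos": [0, 0, 0.1], "delta_rot": [0, 0, 0], "claw": 42}, {"delta_pos": [0.003, -0.035, 0.102], "delta_rot": [0, 0, -0.01], "claw": 42}, {"delta_pos": [0.006, -0.075, 0.102], "delta_rot": [0, 0, -0.01], "claw": 42}, {"delta_pos": [0.009, -0.115, 0.102], "delta_rot": [0, 0, -0.01], "claw": 42}, {"delta_pos": [0.012, -0.155, 0.102], "delta_rot": [0, 0, -0.01], "claw": 42}, {"delta_pos": [0.015, -0.195, 0.102], "delta_rot": [0, 0, -0.01], "claw": 42}, {"delta_pos": [0.018, -0.235, 0.102], "delta_rot": [0, 0, -0.01], "claw": 42}, {"delta_pos": [0.021, -0.275, 0.102], "delta_rot": [0, 0, -0.01], "claw": 42}, {"delta_pos": [0.024, -0.315, 0.102], "delta_rot": [0, 0, -0.01], "claw": 42}, {"delta_pos": [0.027, -0.35, 0.102], "delta_rot": [0, 0, -0.01], "claw": 42}, {"delta_pos": [0.027, -0.354, 0.102], "delta_rot": [0, 0, -0.01], "claw": 42}, {"delta_pos": [0.027, -0.354, 0.102], "delta_rot": [0, 0, -0.01], "claw": 42}]}}

```text
time: 5.52
eef_pos: [0.5562, -0.1693, 0.2605]
tcp_rot: [-0.504, -0.495, 0.507, -0.495]
contact_force: [0.9, 1.2, 0.5]
opening: 0.496
```

```bash
python3 st.py; python3 - <<'E'
from h import *
t=ctrl.read_camera("top");s=ctrl.read_camera("scene")
R=lambda im,x,y,w,h,k:cv2.resize(im[y:y+h,x:x+w],None,fx=k,fy=k,interpolation=cv2.INTER_CUBIC)
cv2.imwrite("pics/c6.png",np.hstack([R(t,215,215,70,80,5),R(s,185,160,90,80,5)])); cv2.imwrite("pics/top1.png",t);cv2.imwrite("pics/scene1.png",s)
E
```

```text
t 5.52 pos [ 0.5562 -0.1693  0.2605] jaw -0.021 toolx [-0.003  -0.0028 -1.    ] F [0.9  1.23 0.49] M [0.04 0.02 0.04] open 42.4 q [-0.47  0.08  1.81 -0.    1.26 -0.45] 0.025
```

View pics/c6.png

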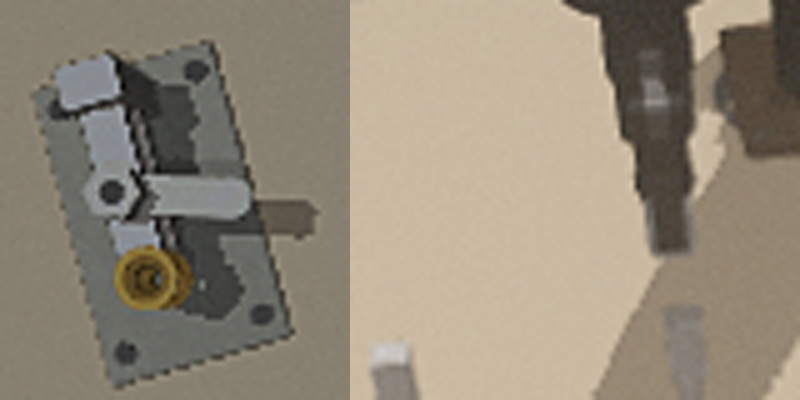

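The tongue now points right, about 1.28 rad round, and the brass mouth at crop (148,279) is clear. The gripper is above the slim hub. Descending and closing.

Emit:
{"fn": "play_rows", "kwargs": {"targets": [{"delta_pos": [0, 0.0015, -0.03], "delta_rot": [0, 0, 0], "claw": 42}, {"delta_pos": [0, 0.0015, -0.06], "delta_rot": [0, 0, 0], "claw": 42}, {"delta_pos": [0, 0.0015, -0.084], "delta_rot": [0, 0, 0], "claw": 42}, {"delta_pos": [0, 0.0015, -0.084], "delta_rot": [0, 0, 0], "claw": 42}, {"delta_pos": [0, 0.0015, -0.084], "delta_rot": [0, 0, 0], "claw": 10}, {"delta_pos": [0, 0.0015, -0.084], "delta_rot": [0, 0, 0], "claw": 10}, {"delta_pos": [0, 0.0015, -0.084], "delta_rot": [0, 0, 0], "claw": 10}, {"delta_pos": [0, 0.0015, -0.084], "delta_rot": [0, 0, 0], "claw": 10}, {"delta_pos": [0, 0.0015, -0.084], "delta_rot": [0, 0, 0], "claw": 10}, {"delta_pos": [0, 0.0015, -0.084], "delta_rot": [0, 0, 0], "claw": 10}, {"delta_pos": [0, 0.0015, -0.084], "delta_rot": [0, 0, 0], "claw": 10}, {"delta_pos": [0, 0.0015, -0.084], "delta_rot": [0, 0, 0], "claw": 10}], "newtons": 40}}

```text
time: 6.62
eef_pos: [0.5571, -0.1656, 0.1782]
tcp_rot: [-0.504, -0.495, 0.505, -0.496]
contact_force: [0.1, 1.6, 6.1]
opening: 0.21
```

```bash
python3 st.py; python3 - <<'E'
from h import *
print(atz("top",215+148.5/5-.5,215+279.5/5-.5,.122), atz("top",215+112.5/5-.5,215+191.5/5-.5,.154))
E
```

```text
t 6.62 pos [ 0.5571 -0.1656  0.1782] jaw -0.018 toolx [-5.e-04 -3.e-03 -1.e+00] F [0.1  1.59 6.12] M [0.26 0.03 0.04] open 17.9 q [-0.46  0.16  1.88 -0.    1.1  -0.44] 0.025
[0.48845756 0.17140093 0.122     ] [0.52939797 0.18502943 0.154     ]
```

Emit:
{"fn": "play_rows", "kwargs": {"targets": [{"delta_pos": [0, 0, 0.01], "delta_rot": [0, 0, 0], "claw": 10}, {"delta_pos": [0, 0, 0.03], "delta_rot": [0, 0, 0], "claw": 10}, {"delta_pos": [0, 0, 0.055], "delta_rot": [0, 0, 0], "claw": 10}, {"delta_pos": [0, 0, 0.08], "delta_rot": [0, 0, 0], "claw": 10}, {"delta_pos": [0, 0, 0.105], "delta_rot": [0, 0, 0], "claw": 10}, {"delta_pos": [0, 0, 0.13], "delta_rot": [0, 0, 0], "claw": 10}, {"delta_pos": [0, 0, 0.155], "delta_rot": [0, 0, 0], "claw": 10}, {"delta_pos": [0, 0, 0.18], "delta_rot": [0, 0, 0], "claw": 10}, {"delta_pos": [0, 0, 0.205], "delta_rot": [0, 0, 0], "claw": 10}, {"delta_pos": [0, 0, 0.205], "delta_rot": [0, 0, 0], "claw": 10}, {"delta_pos": [0, 0, 0.205], "delta_rot": [0, 0, 0], "claw": 10}], "newtons": 50}}

```text
time: 7.53
eef_pos: [0.5573, -0.1659, 0.385]
tcp_rot: [-0.504, -0.494, 0.505, -0.497]
contact_force: [0.3, -0.1, -1.4]
opening: 0.205
```

```bash
python3 st.py
```

```text
t 7.53 pos [ 0.5573 -0.1659  0.385 ] jaw -0.018 toolx [ 0.0024 -0.0049 -1.    ] F [ 0.27 -0.1  -1.41] M [-0.03  0.02 -0.04] open 17.5 q [-0.46  0.01  1.66 -0.    1.47 -0.44] 0.025
```

Emit:
{"fn": "play_rows", "kwargs": {"targets": [{"delta_pos": [-0.007, 0.035, 0], "delta_rot": [0, 0, 0], "claw": 10}, {"delta_pos": [-0.014, 0.07, 0], "delta_rot": [0, 0, 0], "claw": 10}, {"delta_pos": [-0.021, 0.105, 0], "delta_rot": [0, 0, 0], "claw": 10}, {"delta_pos": [-0.028, 0.14, 0], "delta_rot": [0, 0, 0], "claw": 10}, {"delta_pos": [-0.035, 0.175, 0], "delta_rot": [0, 0, 0], "claw": 10}, {"delta_pos": [-0.042, 0.21, 0], "delta_rot": [0, 0, 0], "claw": 10}, {"delta_pos": [-0.049, 0.245, 0], "delta_rot": [0, 0, 0], "claw": 10}, {"delta_pos": [-0.056, 0.28, 0], "delta_rot": [0, 0, 0], "claw": 10}, {"delta_pos": [-0.063, 0.315, 0], "delta_rot": [0, 0, 0], "claw": 10}, {"delta_pos": [-0.068, 0.341, 0], "delta_rot": [0, 0, 0], "claw": 10}, {"delta_pos": [-0.068, 0.341, 0], "delta_rot": [0, 0, 0], "claw": 10}, {"delta_pos": [-0.068, 0.341, -0.035], "delta_rot": [0, 0, 0], "claw": 10}, {"delta_pos": [-0.068, 0.341, -0.07], "delta_rot": [0, 0, 0], "claw": 10}, {"delta_pos": [-0.068, 0.341, -0.07], "delta_rot": [0, 0, 0], "claw": 10}, {"delta_pos": [-0.068, 0.341, -0.07], "delta_rot": [0, 0, 0], "claw": 10}]}}

```text
time: 8.78
eef_pos: [0.4876, 0.1743, 0.311]
tcp_rot: [-0.501, -0.495, 0.508, -0.495]
contact_force: [0.8, 0.4, -0.3]
opening: 0.2
```

```bash
python3 st.py; python3 - <<'E'
from h import *
t=ctrl.read_camera("top");s=ctrl.read_camera("scene")
R=lambda im,x,y,w,h,k:cv2.resize(im[y:y+h,x:x+w],None,fx=k,fy=k,interpolation=cv2.INTER_CUBIC)
cv2.imwrite("pics/c7.png",np.hstack([R(t,212,220,65,85,6),R(s,340,130,65,85,6)])); cv2.imwrite("pics/top2.png",t);cv2.imwrite("pics/scene2.png",s)
for z in(.144,.122):print(proj("scene",[.489,.173,z]),proj("top",[.489,.173,z]))
E
```

```text
t 8.78 pos [0.4876 0.1743 0.311 ] jaw -0.019 toolx [-0.0062 -0.0066 -1.    ] F [ 0.78  0.35 -0.28] M [ 0.04 -0.01 -0.01] open 17.1 q [ 0.15 -0.1   1.89 -0.01  1.36  0.17] 0.025
[375.2784623  204.88018612] [242.06919903 270.08117642]
[374.79413912 211.6333417 ] [243.5552313  270.15637066]
```

View pics/c7.png

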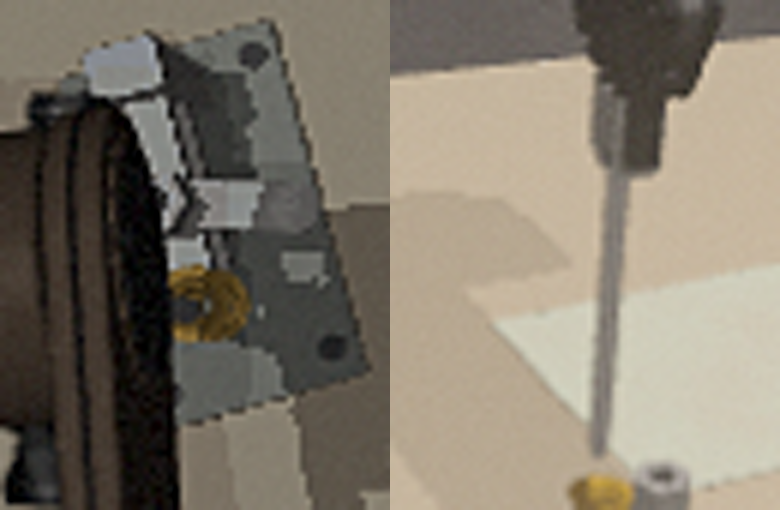

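In the scene view the tip is at (374.3,205.4), against about (375.2,206) expected for the axis. So it is about 2 mm short in y, and the shaft is upright. Shifting and lowering into the upper bushing.

Emit:
{"fn": "play_rows", "kwargs": {"targets": [{"delta_pos": [0.0015, 0.0015, 0], "delta_rot": [0, 0, 0], "claw": 10}, {"delta_pos": [0.0015, 0.0015, -0.008], "delta_rot": [0, 0, 0], "claw": 10}, {"delta_pos": [0.0015, 0.0015, -0.015], "delta_rot": [0, 0, 0], "claw": 10}, {"delta_pos": [0.0015, 0.0015, -0.022], "delta_rot": [0, 0, 0], "claw": 10}, {"delta_pos": [0.0015, 0.0015, -0.028], "delta_rot": [0, 0, 0], "claw": 10}, {"delta_pos": [0.0015, 0.0015, -0.034], "delta_rot": [0, 0, 0], "claw": 10}, {"delta_pos": [0.0015, 0.0015, -0.04], "delta_rot": [0, 0, 0], "claw": 10}, {"delta_pos": [0.0015, 0.0015, -0.045], "delta_rot": [0, 0, 0], "claw": 10}, {"delta_pos": [0.0015, 0.0015, -0.045], "delta_rot": [0, 0, 0], "claw": 10}, {"delta_pos": [0.0015, 0.0015, -0.045], "delta_rot": [0, 0, 0], "claw": 10}]}}

```text
time: 9.72
eef_pos: [0.4908, 0.1762, 0.2704]
tcp_rot: [-0.504, -0.494, 0.506, -0.497]
contact_force: [-1.7, -0.3, -2.0]
opening: 0.209
```

```bash
python3 st.py
```

```text
t 9.72 pos [0.4908 0.1762 0.2704] jaw -0.019 toolx [ 9.0e-04 -4.8e-03 -1.0e+00] F [-1.71 -0.25 -2.03] M [ 0.23  0.48 -0.04] open 17.8 q [ 0.15 -0.07  1.94 -0.01  1.27  0.17] 0.025
```

Emit:
{"fn": "play_rows", "kwargs": {"targets": [{"delta_pos": [-0.001, 0, -0.006], "delta_rot": [0, 0, 0], "claw": 10}, {"delta_pos": [-0.001, 0, -0.012], "delta_rot": [0, 0, 0], "claw": 10}, {"delta_pos": [-0.001, 0, -0.018], "delta_rot": [0, 0, 0], "claw": 10}, {"delta_pos": [-0.001, 0, -0.02], "delta_rot": [0, 0, 0], "claw": 10}, {"delta_pos": [-0.001, 0, -0.02], "delta_rot": [0, 0, 0], "claw": 10}]}}

```text
time: 10.13
eef_pos: [0.4897, 0.176, 0.2494]
tcp_rot: [-0.503, -0.494, 0.506, -0.497]
contact_force: [0.2, 0.8, -0.7]
opening: 0.202
```

```bash
python3 st.py; python3 - <<'E'
from h import *
s=ctrl.read_camera("scene")
R=lambda im,x,y,w,h,k:cv2.resize(im[y:y+h,x:x+w],None,fx=k,fy=k,interpolation=cv2.INTER_CUBIC)
cv2.imwrite("pics/c8.png",R(s,335,140,80,85,7))
E
```

```text
t 10.13 pos [0.4897 0.176  0.2494] jaw -0.019 toolx [ 3.0e-04 -5.5e-03 -1.0e+00] F [ 0.16  0.82 -0.73] M [ 0.05  0.01 -0.01] open 17.2 q [ 0.15 -0.05  1.96 -0.01  1.23  0.17] 0.025
```

View pics/c8.png

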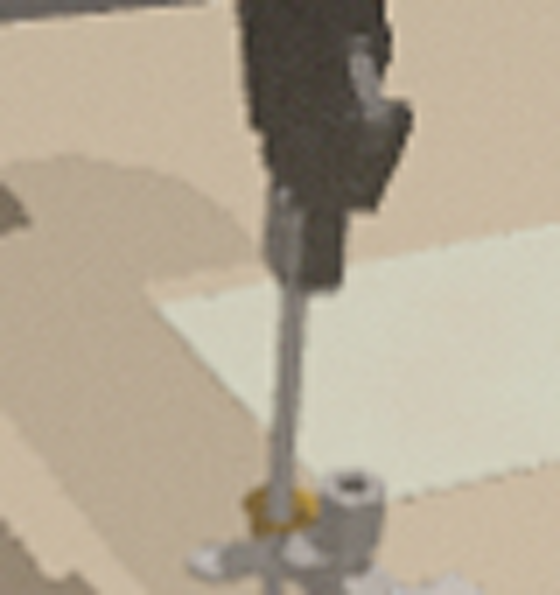

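The shaft is centred in the upper bushing (crop 280,510) with near-zero forces, and its tip is at about 0.078. Continuing into the lower one.

Emit:
{"fn": "play_rows", "kwargs": {"targets": [{"delta_pos": [0, 0, -0.006], "delta_rot": [0, 0, 0], "claw": 10}, {"delta_pos": [0, 0, -0.012], "delta_rot": [0, 0, 0], "claw": 10}, {"delta_pos": [0, 0, -0.018], "delta_rot": [0, 0, 0], "claw": 10}, {"delta_pos": [0, 0, -0.022], "delta_rot": [0, 0, 0], "claw": 10}, {"delta_pos": [0, 0, -0.026], "delta_rot": [0, 0, 0], "claw": 10}, {"delta_pos": [0, 0, -0.026], "delta_rot": [0, 0, 0], "claw": 10}]}}

```text
time: 10.68
eef_pos: [0.4895, 0.1759, 0.2226]
tcp_rot: [-0.503, -0.494, 0.506, -0.497]
contact_force: [-0.1, -0.6, -1.0]
opening: 0.201
```

```bash
python3 st.py
```

```text
t 10.68 pos [0.4895 0.1759 0.2226] jaw -0.019 toolx [-7.0e-04 -5.9e-03 -1.0e+00] F [-0.08 -0.57 -1.02] M [ 0.01 -0.01 -0.  ] open 17.2 q [ 0.15 -0.02  1.98 -0.01  1.18  0.17] 0.025
```

Emit:
{"fn": "play_rows", "kwargs": {"targets": [{"delta_pos": [0, 0, -0.006], "delta_rot": [0, 0, 0], "claw": 10}, {"delta_pos": [0, 0, -0.012], "delta_rot": [0, 0, 0], "claw": 10}, {"delta_pos": [0, 0, -0.018], "delta_rot": [0, 0, 0], "claw": 10}, {"delta_pos": [0, 0, -0.022], "delta_rot": [0, 0, 0], "claw": 10}, {"delta_pos": [0, 0, -0.022], "delta_rot": [0, 0, 0], "claw": 10}, {"delta_pos": [0, 0, -0.022], "delta_rot": [0, 0, 0], "claw": 10}, {"delta_pos": [0, 0, -0.022], "delta_rot": [0, 0, 0], "claw": 10}, {"delta_pos": [0, 0, -0.022], "delta_rot": [0, 0, 0], "claw": 10}]}}

```text
time: 11.35
eef_pos: [0.4895, 0.1759, 0.2008]
tcp_rot: [-0.503, -0.494, 0.506, -0.497]
contact_force: [-0.5, 1.3, -0.4]
opening: 0.203
```

```bash
python3 st.py; python3 - <<'E'
from h import *
s=ctrl.read_camera("scene")
R=lambda im,x,y,w,h,k:cv2.resize(im[y:y+h,x:x+w],None,fx=k,fy=k,interpolation=cv2.INTER_CUBIC)
cv2.imwrite("pics/c9.png",cv2.convertScaleAbs(R(s,335,170,85,100,6),alpha=1.2));cv2.imwrite("pics/scene3.png",s)
for z in(.010,.029,.048,.068):print(z,((proj("scene",[.489,.1735,z])-[335,170]+.5)*6-.5).round(0))
E
```

```text
t 11.35 pos [0.4895 0.1759 0.2008] jaw -0.019 toolx [-6.0e-04 -5.8e-03 -1.0e+00] F [-0.53  1.33 -0.44] M [ 0.12  0.08 -0.03] open 17.3 q [ 0.15 -0.    2.   -0.01  1.14  0.17] 0.025
0.01 [228. 446.]
0.029 [230. 414.]
0.048 [233. 382.]
0.068 [235. 348.]
```

View pics/c9.png

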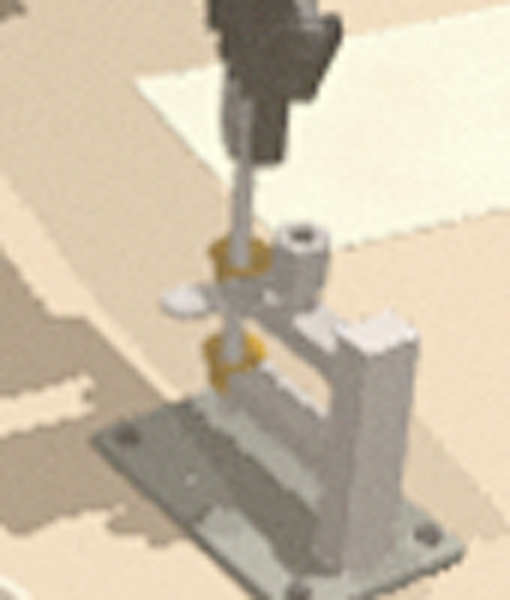

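The shaft goes through both bushings. Its lower end shows below the lower one at crop (230,410), where 414 was predicted for a tip height of 29 mm, and the tongue is clear at (180,300). Handing in.

```bash
python3 -c "
from plant import ctrl
print(ctrl.sign_off())"
```

```text
the job is handed in; nothing more can be done
None
```

I turned the hex nut about 1.22 rad counter-clockwise, to roughly 1.28 rad, so its tongue is clear of the upper mouth. I then took the slim shaft out of the holder and threaded it through the upper and lower bushings. The job was handed in after about 11.4 s with the shaft still gripped by its hub; sign-off gave no verdict.

**Last checks:**
- **Tip height:** about 29–30 mm above the table, worked out from the arm height and in line with where the tip shows in the last picture.
- **Upright and grip:** the tool is within 0.006 rad of vertical, contact forces are under 1.5 N, and the fingers are stopped on the hub at 17.3 mm with a 50 N grip set.
- **Tongue:** clear of the mouth in the last picture.

**Disagreements and gaps:** The camera and arm positions differed by 1–3 mm in y at the nut and the shaft; I corrected for this before insertion. I did not look again at the holder shafts or the bystanders after the moves. All carrying was done well above them, and no unexpected forces appeared.

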